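# Dock the scooter battery in its charging bay

## Robot

A 6-joint arm with a two-finger parallel gripper is mounted at the origin on the work surface. World frame = base frame: x ahead of the robot, y to its left, z up, the work surface at z = 0. Lengths are in m, angles in degrees, forces in N, time in s.
With the tool pointing down it reaches from about 0.2 to 0.875 m from the base axis. Payload 3.4 kg.
Tool frame: the origin (TCP) lies on the front face of the gripper's body, between the roots of the fingers; the fingertips stand 97 mm ahead of it and the grasp point (between the pads) lies 78 mm ahead of it (bot.nose_length is the distance from the TCP to the fingertips, in m); z points along the fingers, y is the direction in which the jaws open and shut (so a half turn about z gives the same grasp; the last joint's range is limited). The gripper opens to 94 mm and grips with 3 to 60 N. Pads are 16 mm wide; open, the fingers measure 119 mm over their backs; the gripper's body (75 mm by 177 mm) begins 78 mm behind the grasp point.
Start: joints at [-77.98, 15.808, 86.224, -0, 77.962, -6.933], TCP at [0.187, -0.544, 0.303] pointing down, gripper open.
Joint ranges: [-165.64, 165.64], [-43.16, 119.46], [12.63, 154.43], [-67.54, 247.53], [6.08, 155.33], [-154.97, 154.97]. Speed limits (degrees/s): [147.25, 147.25, 180, 180, 180, 180].

## Interface

Orientations are given as [roll, pitch, yaw] about the fixed x, y, z axes, in that order (R = Rz(yaw) Ry(pitch) Rx(roll)).
In Python, from plant import status, vision, bot gives the robot as it stands.
- The arm moves only by the tool arm_command, never from a script. Its argument "series" is a list of rows, each a list of 3 entries, a list of its own where there are three numbers: the shift along the world's x, y, z in cm, then the turn, a rotation vector about the world's x, y, z in rad, then the gripper's target within -1 to 1 (fully open at 1, half-way at 0, shut at -1). In form: [[[dx, dy, dz], [rx, ry, rz], gripper], ...]. A call has 1 to 12 rows; each row is the pose to reach, as a shift and turn from the pose commanded when the call began; what a row does not reach only later rows make up. A row lasts 1/12 s, in which the tool goes at most 41.7 mm and 7.16 degrees, less where a joint would pass 70% of its speed; a pose out of reach is approached as far as the arm can. A call with a gripper value outside its range is refused whole. The fingers move at their own pace and stop on an object; "grip_force" is the grip in N (left out, the last holds). Time passes only in rows, so rows that repeat a pose let the fingers close. It gives the time, the measured TCP pose, the force and the opening at its end, in the units of the state.
- status.get_state(): the state, without advancing time (a new reading comes with each control period).
- vision.snapshot(name): name is "scene" or "top" or "wrist"; returns the picture (400x640x3 uint8, red, green, blue); there is no depth.
- vision.calibration(name): a dict with "mtx" (3x3 intrinsics, pixels), "k1" (the pictures are not rectified: a ray, as slopes to the right and down, at radius r is drawn at 1 + k1 r^2 times it, then the intrinsics apply), "xyz" and "orientation" of the camera in the world. Camera axes: x right, y down, z forward; pixel columns grow to the right and rows downward; lengths in m; the calibration is good to about 2 mm. A picture is of the moment at which its call begins: read the wrist's pose just before it. calibration takes no time and is no camera call; for the wrist camera it gives the pose at the moment of the call.
- bot.sign_off(): hands the job in, once; it reports no verdict.
Trained networks look in the newest picture that a camera, given by its name, has taken for a name from the list of things; names that differ only in an ending like _2 or _b are one class to them, and where a whole thing is asked for, a point or a joint stands for the part that bears it (a point fixed in the world has none). Each returns a list of dicts, best first, with "p" (0 to 1); they miss things now and then, are a little off and sometimes report something else, mostly with a low value. They report only what shows in the picture. A call takes as long as a camera call.
- vision.masks_of(query, camera): "region" (400x640 bool, what is visible of it) and "position" ([row, column] in pixels, amid what is visible of it).
- vision.tip_of(query, camera): "position" ([row, column] in pixels: a listed point, or the origin of a listed thing).
The state is a dict: "t": time; "joint_positions": joint angles; "dq": joint speeds; "effort": joint torques, N m; "position": TCP position; "orientation": TCP orientation; "wrist_force": force on the tool from outside, world axes, zero at the start; "moment": the same for the moment, N m; "opening": finger opening in m.
Only numpy, scipy, OpenCV 4.12 (cv2) and the standard library are available. Lean on these libraries where they do the work, as an engineer would, in place of code of your own. Each camera call takes 0.05 s, during which the arm holds its last target. There are 200 camera calls.

## Task

Put the scooter battery on charge: first lift the sunglasses case out of the way and lay it inside the blue crate. Then slide the battery along the tiles without lifting it, turn it so that its notched orange end faces the charger's tongue, enter the rails from their open end and slide it fully home. Leave the shuttlecock cup, the shuttle tube and the spray can standing where they are.

Things in the scene. Friction and masses are not known exactly. Their poses are not given: they have to be found in the camera images.
- pack: Scooter battery lying flat: grey box, black foot flange, bright orange nose. 160 mm long (own x, pointing to the nose), 64 mm high, 0.56 to 0.9 kg. Origin: centre of its underside, z up. The flange is 116 mm wide and 14 mm high over the full length; the body above is 92 mm wide, too wide to grasp. An upright notch 30 mm wide and 24 mm deep is cut in the nose through its full height.
- pack_nose (a point): Middle of the front edge of the battery's orange nose, at its underside, 80 mm from the battery's origin along its x axis (the notch is cut back from here). Axes as the battery's.
- pack_recess (a point): Hand recess in the battery's top, to hook or spread fingers in for dragging and turning: 100 mm long (along the battery's x), 34 mm wide, 34 mm deep, open upward, upright walls. The point is the middle of its mouth, 64 mm above the battery's origin; its floor is 30 mm above the tiles. The wall towards the nose is only 6 mm thick.
- bay: Charging bay fixed to the ledge. Origin: on the tiles, midway between the rails, at the face of the grey housing closing their inner end; x points from the open mouth into the housing, the way the battery enters. Housing 70 mm high, 144 mm wide, 55 mm thick. No floor: the battery slides on the tiles. Home: its nose touches the housing, its origin is at x = -80 mm.
- bay_mouth (a point): Middle of the rails' open end, on the tiles, 120 mm before the bay's origin. Two black rails run from here to the housing, 120 mm apart inside, 144 mm outside, 24 mm high. Their lips, 18 to 24 mm above the tiles and 102 mm apart, overhang the battery's foot, so it gets in only from this end. Splayed lead-ins reach 29 mm farther out, where they are 156 mm apart inside.
- bay_tongue (a point): Tip of the orange tongue that stands out of the middle of the housing's face towards the mouth, 21 mm before the bay's origin, on the tiles. The tongue is 22 mm wide, from 4 to 42 mm high, and fits the battery's notch; a battery put in the wrong way round stops against it.
- case: Black hard sunglasses case lying across the way in front of the bay's mouth: 160 mm long (own x), 60 mm wide (own y), 50 mm high, edges rounded, 0.13 kg. Loose. Origin: centre of its underside.
- crate: Open blue plastic crate fixed to the ledge, its lid folded down outside on its -y side, white snap latch on its +y side: 270 mm (own x) by 190 mm (own y) by 105 mm high, walls and floor 5 mm thick; the lid stands out 21 mm, the latch 15 mm and the rims 10 mm. Origin: centre of its underside.
- cup: Stainless cup of 84 mm rim diameter and 90 mm height with three nested shuttlecocks reaching to 148 mm. Loose. Origin: centre of its underside.
- tube: White shuttle tube with a red cap, standing: 66 mm diameter, 190 mm high. Loose. Origin: centre of its underside.
- spray: Yellow and grey spray can of chain grease with a red cap, standing close to the battery: 52 mm diameter, 152 mm high. Loose. Origin: centre of its underside.

How it is judged (in metres and radians):
On the way, in this order (a step that is already met when the one before it is completed fails the run):
1. the sunglasses case lies in the crate (x of case in the frame of crate between -0.12 and 0.12 m and y of case in the frame of crate between -0.085 and 0.085 m and height (world z) of case below 0.07 m and contact force between case and the fingers below 0.1 N), for 0.2 s.
2. the pack has entered the rails nose first (x of pack_nose in the frame of bay above -0.09 m and x of pack in the frame of bay below -0.07 m and angle between the x axis of pack and the x axis of bay, either way round below 0.1 rad and height (world z) of pack below 0.006 m and y of pack_nose in the frame of bay between -0.006 and 0.006 m), for 0.1 s.
At the end, for the whole second after the job is handed in: The pack lies flat and at rest between the rails, nose first, its nose within 6 mm of the charger housing and within 5 mm of the middle, in line within 0.06 rad; the sunglasses case rests inside the crate; cup, tube and spray can stand within 15 mm of where they were (x of pack_nose in the frame of bay above -0.006 m and y of pack_nose in the frame of bay between -0.005 and 0.005 m and angle between the x axis of pack and the x axis of bay, either way round below 0.06 rad and height (world z) of pack below 0.005 m and angle between pack's own z axis and vertical below 0.05 rad and linear speed of each of pack, case below 0.02 m/s and x of case in the frame of crate between -0.12 and 0.12 m and y of case in the frame of crate between -0.085 and 0.085 m and height (world z) of case below 0.07 m and distance of each of cup, tube, spray from where it was at the start of the episode below 0.015 m and angle between each of cup, tube, spray's own z axis and vertical below 0.1 rad); the robot touches nothing.
It fails at once if the battery pack is lifted off the tiles or tipped (height (world z) of pack above 0.025 m or angle between pack's own z axis and vertical above 0.3 rad).
It fails at once if the cup, the tube or the spray can is shifted more than 25 mm or tipped (distance of any of cup, tube, spray from where it was at the start of the episode above 0.025 m or angle between any of cup, tube, spray's own z axis and vertical above 0.35 rad).
It also fails if it takes over 67 s, if anything falls off the work surface, if the arm or the gripper's body presses on something with over 40 N, if the wrist force passes 120 N, or if a joint passes its speed limit or range.

## Working session

There is one attempt and no reset: what is moved stays moved. The work goes in short steps, Python scripts to look and compute and a tool call to move; the robot and the scene stay as the last step left them, time stands still between calls to the robot, and variables do not carry over. Pictures are saved under pics/ and viewed, about 8 in all and at most 12, crops included, and the job is handed in when it is done.

Besides the shell and the picture viewer there is one more tool, called by a JSON object that holds its "fn" and its "kwargs", one argument or row to a line. arm_command: Moves the arm, as the interface text tells. Its arguments: {"type":"object","properties":{"series":{"type":"array","items":{"type":"array"}},"grip_force":{"type":"number"}},"required":["series"]}

```bash
mkdir -p pics; cat > h.py <<'E'
import numpy as np, cv2
from scipy.spatial.transform import Rotation as R
from plant import status, vision, bot
def cam(n):
    c=vision.calibration(n); o=np.array(c["orientation"],float)
    M=o if o.shape==(3,3) else R.from_euler('xyz',o,degrees=True).as_matrix()
    return np.array(c["mtx"]),c["k1"],np.array(c["xyz"]),M
def ray(n,rc,C=None):
    K,k1,p,M=C or cam(n)
    d=np.array([(rc[1]-K[0,2])/K[0,0],(rc[0]-K[1,2])/K[1,1]]); u=d.copy()
    for _ in range(20): u=d/(1+k1*(u@u))
    v=M@np.array([u[0],u[1],1]); return p,v/np.linalg.norm(v)
def onz(n,rc,z,C=None):
    p,v=ray(n,rc,C); return p+v*(z-p[2])/v[2]
def proj(n,X,C=None):
    K,k1,p,M=C or cam(n); c=M.T@(np.array(X)-p); u=c[:2]/c[2]; u=u*(1+k1*(u@u))
    return np.array([K[1,1]*u[1]+K[1,2],K[0,0]*u[0]+K[0,2]])
def tri(rays):
    A=np.zeros((3,3));b=np.zeros(3)
    for p,v in rays:
        P=np.eye(3)-np.outer(v,v);A+=P;b+=P@p
    x=np.linalg.solve(A,b); return x,[np.linalg.norm((np.eye(3)-np.outer(v,v))@(x-p)) for p,v in rays]
def snap(n,f=None):
    im=vision.snapshot(n)
    if f: cv2.imwrite('pics/'+f,im[:,:,::-1])
    return im
E
python3 - <<'E'
from h import *
np.set_printoptions(precision=4,suppress=True)
print(status.get_state()); print(vision.calibration("top"))
ims=[snap(n) for n in("scene","top")]
cv2.imwrite('pics/a.png',cv2.resize(np.vstack(ims),(640,800))[:,:,::-1][:800])
cv2.imwrite('pics/scene0.png',ims[0][:,:,::-1]);cv2.imwrite('pics/top0.png',ims[1][:,:,::-1])
for q in ["pack","pack_nose","pack_recess","bay","bay_mouth","bay_tongue","case","crate","cup","tube","spray"]:
    out=[];rs=[]
    for n in("scene","top"):
        r=vision.tip_of(q,n)
        if r: out.append((n,np.round(r[0]["position"],1),round(r[0]["p"],2)));rs.append(ray(n,r[0]["position"]))
    print(q,out, tri(rs) if len(rs)==2 else '')
E
```

```text
{'t': 0.0, 'joint_positions': array([-77.9806,  15.8484,  86.2929,  -0.0015,  77.963 ,  -6.9326]), 'dq': array([ 0.0135, -0.1315, -0.009 , -0.0831,  0.0688, -0.076 ]), 'effort': array([ -0.0004, -40.4582, -23.7226,   0.0701,   0.0346,  -0.0001]), 'position': array([ 0.1867, -0.5435,  0.3018]), 'orientation': array([-179.8963,   -0.0111,   18.9523]), 'wrist_force': array([-0.2551,  0.6794, -0.1964]), 'moment': array([0.0467, 0.0238, 0.0255]), 'opening': 0.09401927599764305}
{'mtx': array([[374.5354,   0.    , 317.0542],
       [  0.    , 374.5354, 199.7568],
       [  0.    ,   0.    ,   1.    ]]), 'k1': -0.013087964538809489, 'xyz': array([ 0.5364, -0.0452,  0.9767]), 'orientation': array([-176.8035,   -0.0524,  -89.1766])}
pack [('scene', array([204.2, 312.3]), 0.81), ('top', array([206.3, 338.1]), 0.65)] (array([ 0.5735, -0.1   , -0.0162]), [np.float64(0.002274728490375924), np.float64(0.0022747284903759267)])
pack_nose [('scene', array([216.1, 295.4]), 0.83), ('top', array([171.8, 329.3]), 0.55)] (array([ 0.6604, -0.0733,  0.0051]), [np.float64(0.004742930677267908), np.float64(0.
[... 720 characters left out ...]
5, 0.0047]), [np.float64(0.007608338679485094), np.float64(0.007608338679485037)])
crate [('top', array([233. , 472.6]), 0.61)] 
cup [('scene', array([203.4, 376.3]), 0.65), ('top', array([270.9, 286.7]), 0.67)] (array([0.4039, 0.0318, 0.0002]), [np.float64(0.0021186418139907425), np.float64(0.002118641813990654)])
tube [('scene', array([250. , 290.3]), 0.62), ('top', array([143.2, 291.7]), 0.75)] (array([ 0.7392,  0.0253, -0.0075]), [np.float64(0.001928366985653949), np.float64(0.0019283669856539048)])
spray [('scene', array([178.2, 293.2]), 0.86), ('top', array([212.9, 395.4]), 0.9)] (array([ 0.5565, -0.2518, -0.022 ]), [np.float64(0.0045819317384465435), np.float64(0.004581931738446268)])
```

View pics/top0.png

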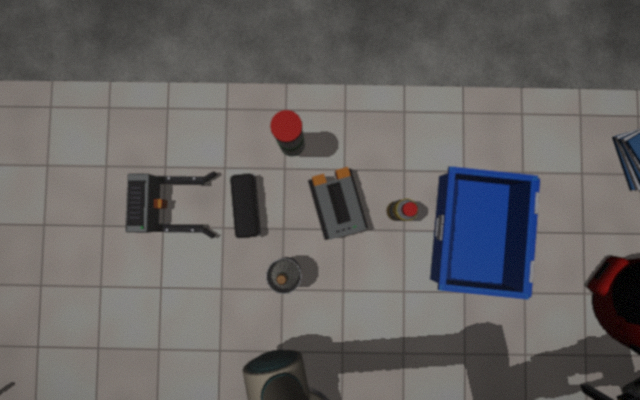

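View pics/scene0.png

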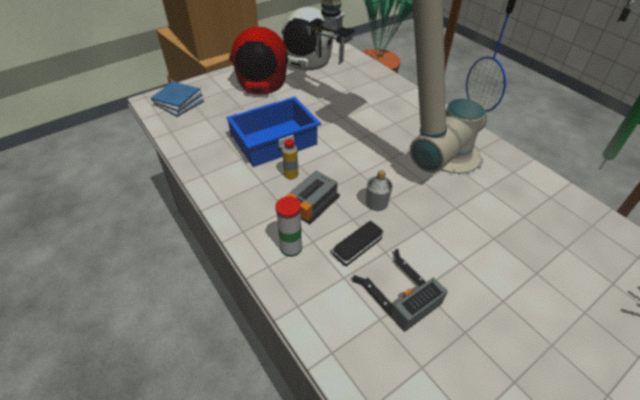

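The top picture shows bay at (col 160,row 203), its mouth to the right (-y side), case (247,205), pack (338,203) with its orange nose up (+x), spray (405,210), crate (485,233), cup (284,275) and tube (288,130). The scene view agrees. I'll go above the case first.

{"fn": "arm_command", "kwargs": {
  "series": [
    [[3, 6, 3], [0, 0, -0.1], 1],
    [[5, 10, 3], [0, 0, -0.2], 1],
    [[7, 13.5, 3], [0, 0, -0.33], 1],
    [[9, 17, 3], [0, 0, -0.33], 1],
    [[11, 20.5, 3], [0, 0, -0.33], 1],
    [[13, 24, 3], [0, 0, -0.33], 1],
    [[15, 27.5, 3], [0, 0, -0.33], 1],
    [[17, 31, 3], [0, 0, -0.33], 1],
    [[19, 34.5, 3], [0, 0, -0.33], 1],
    [[21, 38, 3], [0, 0, -0.33], 1],
    [[23, 41.5, 3], [0, 0, -0.33], 1],
    [[25, 45, 3], [0, 0, -0.33], 1]
  ]
}}

```text
t: 2.2
position: [0.4274, -0.1091, 0.3331]
orientation: [180.0, -0.1, 0.0]
wrist_force: [0.1, -1.1, 0.4]
opening: 0.094
```

{"fn": "arm_command", "kwargs": {
  "series": [
    [[2, 3.5, 0], [0, 0, 0], 1],
    [[4, 7, 0], [0, 0, 0], 1],
    [[6, 10.5, 0], [0, 0, 0], 1],
    [[8, 14, 0], [0, 0, 0], 1],
    [[10, 17.5, 0], [0, 0, 0], 1],
    [[11.5, 21, 0], [0, 0, 0], 1],
    [[12.5, 23, 0], [0, 0, 0], 1],
    [[12.5, 23, 0], [0, 0, 0], 1],
    [[12.5, 23, 0], [0, 0, 0], 1]
  ]
}}

```text
t: 2.95
position: [0.552, 0.1197, 0.3322]
orientation: [179.9, 0.1, 0.2]
wrist_force: [0.3, -0.7, 0.4]
opening: 0.0943
```

```bash
python3 - <<'E'
from h import *
np.set_printoptions(precision=4,suppress=True)
s=status.get_state(); print(s['t'],s['position'],s['orientation'],s['wrist_force'])
C=cam("wrist"); print(C); snap("wrist","w1.png")
for q in ["case","bay","bay_mouth","bay_tongue","pack","pack_nose","pack_recess"]:
    r=vision.tip_of(q,"wrist")
    if r: print(q,np.round(r[0]["position"],1),round(r[0]["p"],2),onz("wrist",r[0]["position"],0.064 if q=="pack_recess" else 0,C))
for q,h in (("case",.045),("bay",.07)):
  for n in ("wrist",):
    m=vision.masks_of(q,n)
    if m:
        print(q,m[0]["p"])
        c=max(cv2.findContours(m[0]["region"].astype(np.uint8),0,1)[0],key=len)
        P=np.array([onz(n,(y,x),h,C)[:2] for x,y in c[:,0]],np.float32); print(cv2.minAreaRect(P))
E
```

```text
2.95 [0.552  0.1197 0.3322] [179.9494   0.0618   0.1839] [ 0.2729 -0.6956  0.3951]
(array([[332.6194,   0.    , 320.8372],
       [  0.    , 332.6194, 196.6848],
       [  0.    ,   0.    ,   1.    ]]), -0.013648132606164492, array([0.6337, 0.1209, 0.4137]), array([[ 0.0034, -0.9592, -0.2829],
       [-1.    , -0.0031, -0.0015],
       [ 0.0006,  0.2829, -0.9592]]))
case [154.4 309.4] 0.78 [0.5668 0.1347 0.    ]
bay [151.6 122. ] 0.72 [0.5698 0.3695 0.    ]
bay_tongue [151.9 140.3] 0.77 [0.5694 0.3464 0.    ]
pack [141.3 493.9] 0.64 [ 0.5841 -0.0943  0.    ]
pack_nose [ 79.2 485.1] 0.89 [ 0.6569 -0.0731  0.    ]
pack_recess [152.7 524.6] 0.92 [ 0.5799 -0.0957  0.064 ]
case 0.86
((0.570872962474823, 0.1381732076406479), (0.15793749690055847, 0.061638906598091125), 6.4297027587890625)
bay 0.91
((0.5764960646629333, 0.3096386790275574), (0.14762994647026062, 0.21928109228610992), 1.5274924039840698)
```

View pics/w1.png

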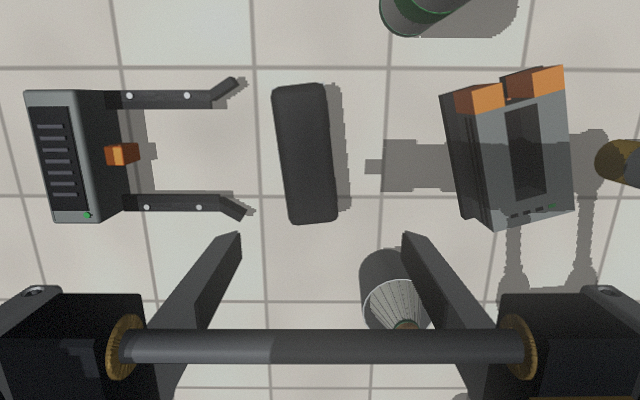

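The wrist view shows the case at (305,153) between the bay (left, mouth open to the right) and the pack (505,150, nose up), with nothing near the jaws. Descending on the case.

{"fn": "arm_command", "kwargs": {
  "series": [
    [[1.8, 1.8, -3], [0, 0, 0.11], 1],
    [[1.8, 1.8, -7], [0, 0, 0.11], 1],
    [[1.8, 1.8, -11], [0, 0, 0.11], 1],
    [[1.8, 1.8, -15], [0, 0, 0.11], 1],
    [[1.8, 1.8, -19], [0, 0, 0.11], 1],
    [[1.8, 1.8, -21], [0, 0, 0.11], 1],
    [[1.8, 1.8, -22], [0, 0, 0.11], 1],
    [[1.8, 1.8, -22], [0, 0, 0.11], 1],
    [[1.8, 1.8, -22], [0, 0, 0.11], -1],
    [[1.8, 1.8, -22], [0, 0, 0.11], -1],
    [[1.8, 1.8, -22], [0, 0, 0.11], -1],
    [[1.8, 1.8, -22], [0, 0, 0.11], -1]
  ],
  "grip_force": 15
}}

```text
t: 4.45
position: [0.5709, 0.1371, 0.1145]
orientation: [180.0, -0.2, 6.3]
wrist_force: [0.5, -0.4, 0.1]
opening: 0.0706
```

```bash
python3 - <<'E'
from h import *
np.set_printoptions(precision=4,suppress=True)
s=status.get_state(); print(s['t'],s['position'],s['opening'])
for n,i in (("top",0),("scene",0)):
  r=vision.tip_of("crate",n)
  for d in r[:2]: print(n,d["p"],d["position"],onz(n,d["position"],0))
  m=vision.masks_of("crate",n)
  if m:
    c=max(cv2.findContours(m[0]["region"].astype(np.uint8),0,1)[0],key=len)
    P=np.array([onz(n,(y,x),.105)[:2] for x,y in c[:,0]],np.float32); print(n,m[0]["p"],cv2.minAreaRect(P)); 
    # inner floor: bright blue part
    if n=="top":
      im=cv2.imread('pics/top0.png').astype(int); f=((im[:,:,0]>150)&(im[:,:,0]-im[:,:,2]>80)&m[0]["region"]).astype(np.uint8)
      c=max(cv2.findContours(f,0,1)[0],key=len)
      for z in (0.005,0.105):print(z,cv2.minAreaRect(np.array([onz(n,(y,x),z)[:2] for x,y in c[:,0]],np.float32)))
# rim corners by eye in top0 (row,col)
for rc in [(168,447),(177,539),(297,530),(288,437)]: print(rc,onz("top",rc,.105))
E
```

```text
4.45 [0.5709 0.1371 0.1145] 0.0705783274379445
top 0.61 [233.0, 472.6] [ 0.51   -0.4519  0.    ]
top 0.3 [144.6, 290.0] [0.7354 0.028  0.    ]
top 0.57 ((0.516203761100769, -0.4381490647792816), (0.24266579747200012, 0.2924220561981201), 84.8033447265625)Traceback (most recent call last):
  File "<stdin>", line 14, in <module>
ValueError: max() iterable argument is empty
```

{"fn": "arm_command", "kwargs": {
  "series": [
    [[0, 0, 0], [0, 0, 0], -1],
    [[0, 0, 0], [0, 0, 0], -1],
    [[0, 0, 0], [0, 0, 0], -1],
    [[0, 0, 0], [0, 0, 0], -1],
    [[0, 0, 0], [0, 0, 0], -1],
    [[0, 0, 0], [0, 0, 0], -1],
    [[0, 0, 2], [0, 0, 0], -1],
    [[0, 0, 6], [0, 0, 0], -1],
    [[0, 0, 10], [0, 0, 0], -1],
    [[0, 0, 14], [0, 0, 0], -1],
    [[0, 0, 18], [0, 0, 0], -1],
    [[0, 0, 20], [0, 0, 0], -1]
  ]
}}

```text
t: 5.55
position: [0.571, 0.1371, 0.3177]
orientation: [180.0, -0.4, 6.4]
wrist_force: [0.4, 0.8, -1.2]
opening: 0.0603
```

```bash
python3 - <<'E'
from h import *
np.set_printoptions(precision=4,suppress=True)
s=status.get_state(); print(s['t'],s['position'],s['opening'])
snap("wrist","w2.png")
for rc in [(168,447),(177,539),(297,530),(288,437)]: print(rc,onz("top",rc,.105))
for rc in [(180,455),(181,508),(282,505),(281,445)]: print('floor',rc,onz("top",rc,.005))
for q in ["bay","bay_mouth","bay_tongue"]:
    r=vision.tip_of(q,"wrist")
    if r: print(q,r[0]["position"],onz("wrist",r[0]["position"],0))
E
```

```text
5.55 [0.571  0.1371 0.3177] 0.06028603404031451
(168, 447) [ 0.6641 -0.3491  0.105 ]
(177, 539) [ 0.6462 -0.5663  0.105 ]
(297, 530) [ 0.3671 -0.5405  0.105 ]
(288, 437) [ 0.3853 -0.3248  0.105 ]
floor (180, 455) [ 0.6475 -0.4048  0.005 ]
floor (181, 508) [ 0.647  -0.5441  0.005 ]
floor (282, 505) [ 0.3853 -0.5329  0.005 ]
floor (281, 445) [ 0.386  -0.3776  0.005 ]
bay [149.8, 131.7] [0.5723 0.3677 0.    ]
bay_tongue [151.2, 150.4] [0.5688 0.3417 0.    ]
```

View pics/w2.png

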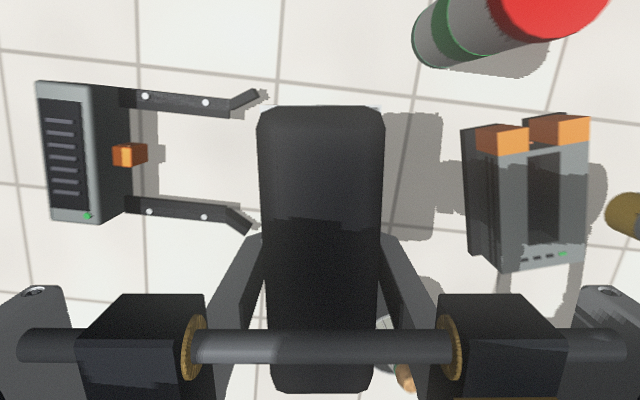

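The case is held (opening 60 mm) at centre of the picture. Carrying it over to the crate.

{"fn": "arm_command", "kwargs": {
  "series": [
    [[0, -2, 0], [0, 0, 0], -1],
    [[-0.5, -6, 0], [0, 0, 0], -1],
    [[-1, -10, 0], [0, 0, 0], -1],
    [[-1.5, -14, 0], [0, 0, -0.05], -1],
    [[-2, -18, 0], [0, 0, -0.1], -1],
    [[-2.5, -22, 0], [0, 0, -0.15], -1],
    [[-3, -26, 0], [0, 0, -0.2], -1],
    [[-3.5, -30, 0], [0, 0, -0.2], -1],
    [[-4, -34, 0], [0, 0, -0.2], -1],
    [[-4.5, -38, 0], [0, 0, -0.2], -1],
    [[-5, -42, 0], [0, 0, -0.2], -1],
    [[-5.6, -46, 0], [0, 0, -0.2], -1]
  ]
}}

```text
t: 6.75
position: [0.5124, -0.3243, 0.309]
orientation: [-179.8, 0.3, -5.1]
wrist_force: [1.2, -0.2, -1.8]
opening: 0.0599
```

{"fn": "arm_command", "kwargs": {
  "series": [
    [[0, -4, 0], [0, 0, 0], -1],
    [[0, -8, 0], [0, 0, 0], -1],
    [[0, -11, 0], [0, 0, 0], -1],
    [[0, -13, 0], [0, 0, 0], -1],
    [[0, -13, -2], [0, 0, 0], -1],
    [[0, -13, -6], [0, 0, 0], -1],
    [[0, -13, -9], [0, 0, 0], -1],
    [[0, -13, -9], [0, 0, 0], -1],
    [[0, -13, -9], [0, 0, 0], -1]
  ]
}}

```text
t: 7.5
position: [0.5125, -0.4517, 0.2182]
orientation: [-179.6, 0.4, -5.1]
wrist_force: [0.9, -0.4, -0.1]
opening: 0.0598
```

```bash
python3 - <<'E'
from h import *
np.set_printoptions(precision=4,suppress=True)
s=status.get_state(); print(s['t'],s['position'],s['orientation'],s['opening'],s['wrist_force'])
C=cam("wrist");snap("wrist","w3.png")
for q in ["crate","case"]:
    for r in vision.tip_of(q,"wrist")[:1]: print(q,r["p"],r["position"],onz("wrist",r["position"],0,C))
E
```

```text
7.5 [ 0.5125 -0.4517  0.2182] [-179.645     0.3982   -5.1159] 0.05977180457758863 [ 0.9499 -0.3547 -0.0622]
case 0.64 [238.1, 325.1] [ 0.4623 -0.4491 -0.    ]
```

View pics/w3.png

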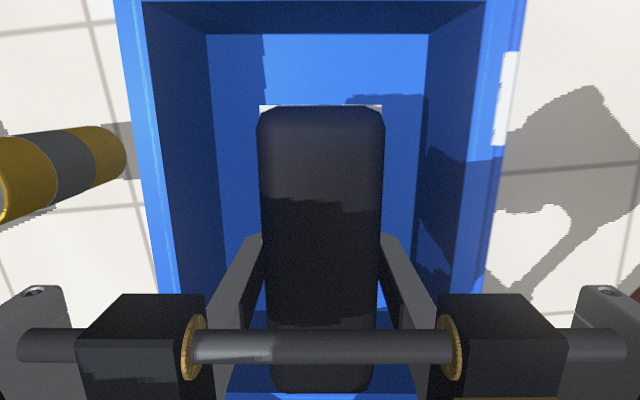

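The case sits midway between the crate's walls (floor cols 207–428, case centre 320). Lowering and releasing.

{"fn": "arm_command", "kwargs": {
  "series": [
    [[0, 0, -3], [0, 0, 0], -1],
    [[0, 0, -6], [0, 0, 0], -1],
    [[0, 0, -8], [0, 0, 0], -1],
    [[0, 0, -9.3], [0, 0, 0], -1],
    [[0, 0, -9.3], [0, 0, 0], -1],
    [[0, 0, -9.3], [0, 0, 0], 0.7],
    [[0, 0, -9.3], [0, 0, 0], 0.7],
    [[0, 0, -9.3], [0, 0, 0], 0.7],
    [[0, 0, -9.3], [0, 0, 0], 0.7],
    [[0, 0, -9.3], [0, 0, 0], 0.7],
    [[0, 0, -6], [0, 0, 0], 0.7],
    [[0, 0, -2], [0, 0, 0], 0.7]
  ]
}}

```text
t: 8.65
position: [0.5125, -0.4516, 0.2002]
orientation: [-179.7, 0.3, -5.1]
wrist_force: [1.3, -1.3, 0.0]
opening: 0.0798
```

{"fn": "arm_command", "kwargs": {
  "series": [
    [[0, 0, 4], [0, 0, 0], 0],
    [[0, 0, 8], [0, 0, 0], -1],
    [[0, 0, 11], [0, 0, 0], -1],
    [[0.5, 4, 12], [0, 0, 0.12], -1],
    [[1, 8, 12], [0, 0, 0.24], -1],
    [[1.5, 12, 12], [0, 0, 0.36], -1],
    [[2, 16, 12], [0, 0, 0.48], -1],
    [[2.5, 20, 12], [0, 0, 0.6], -1],
    [[3, 24, 12], [0, 0, 0.72], -1],
    [[3.3, 28, 12], [0, 0, 0.84], -1],
    [[3.3, 32, 12], [0, 0, 0.96], -1],
    [[3.3, 36, 12], [0, 0, 1.08], -1]
  ]
}}

```text
t: 9.65
position: [0.5467, -0.0912, 0.3234]
orientation: [179.9, -0.0, 57.1]
wrist_force: [0.2, 0.3, 0.3]
opening: 0.0032
```

{"fn": "arm_command", "kwargs": {
  "series": [
    [[0, 0, 0], [0, 0, 0.12], -1],
    [[0, 0, 0], [0, 0, 0.24], -1],
    [[0, 0, 0], [0, 0, 0.36], -1],
    [[0, 0, 0], [0, 0, 0.48], -1],
    [[0, 0, 0], [0, 0, 0.6], -1],
    [[0, 0, 0], [0, 0, 0.72], -1],
    [[0, 0, 0], [0, 0, 0.84], -1],
    [[0, 0, 0], [0, 0, 0.88], -1],
    [[0, 0, 0], [0, 0, 0.88], -1],
    [[0, 0, 0], [0, 0, 0.88], -1]
  ]
}}

```text
t: 10.48
position: [0.5469, -0.093, 0.3231]
orientation: [180.0, 0.0, 107.1]
wrist_force: [0.7, -0.3, -0.0]
opening: 0.0005
```

```bash
python3 - <<'E'
from h import *
np.set_printoptions(precision=4,suppress=True)
s=status.get_state(); print(s['t'],s['position'],s['orientation'],s['opening'],s['wrist_force'])
C=cam("wrist");w=snap("wrist","w4.png"); t=snap("top","top4.png")
cv2.imwrite('pics/m4.png',np.vstack([w,t])[:,:,::-1][::1])
for q,z in [("pack",0),("pack_nose",0),("pack_recess",.064)]:
    a=vision.tip_of(q,"wrist");rs=[]
    for r in a[:1]: print(q,r["p"],r["position"],onz("wrist",r["position"],z,C));rs.append(ray("wrist",r["position"],C))
    for r in vision.tip_of(q,"top")[:1]: print(q,'top',r["p"],r["position"],onz("top",r["position"],z)); rs.append(ray("top",r["position"]))
    if len(rs)==2: print('   tri',tri(rs))
for q,z in [("case",0.005)]:
    for r in vision.tip_of(q,"top")[:1]: print(q,'top',r["p"],r["position"],onz("top",r["position"],z))
E
```

```text
10.4833 [ 0.5469 -0.093   0.3231] [179.957    0.023  107.1149] 0.0005307115612621337 [ 0.6747 -0.3212 -0.0167]
pack 0.67 [178.9, 344.5] [ 0.5787 -0.0963  0.    ]
pack_nose 0.95 [178.0, 410.7] [ 0.6575 -0.0709  0.    ]
pack_recess 0.57 [191.1, 347.8] [ 0.5772 -0.0948  0.064 ]
case top 0.85 [230.3, 471.7] [ 0.5171 -0.4475  0.005 ]
```

View pics/w4.png

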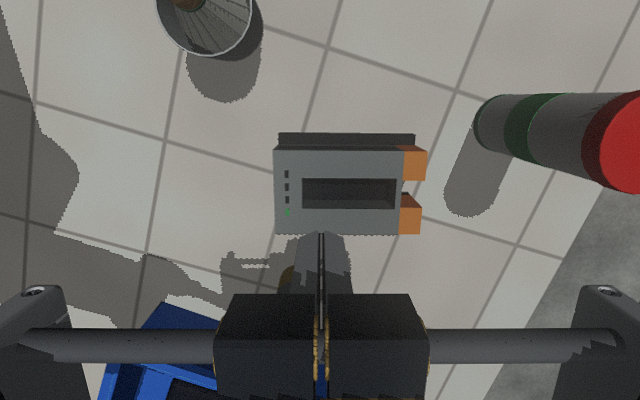

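The case lies in the crate (top: (472,230)). The pack's recess shows at (349,193), in line with the jaw direction, so I'll lower the shut fingers into it.

{"fn": "arm_command", "kwargs": {
  "series": [
    [[3, -0.2, -3], [0, 0, 0.01], -1],
    [[3, -0.2, -7], [0, 0, 0.01], -1],
    [[3, -0.2, -11], [0, 0, 0.01], -1],
    [[3, -0.2, -14], [0, 0, 0.01], -1],
    [[3, -0.2, -15.5], [0, 0, 0.01], -1],
    [[3, -0.2, -16.2], [0, 0, 0.01], -1],
    [[3, -0.2, -16.7], [0, 0, 0.01], -1],
    [[3, -0.2, -17.2], [0, 0, 0.01], -1],
    [[3, -0.2, -17.2], [0, 0, 0.01], -1]
  ]
}}

```text
t: 11.68
position: [0.5773, -0.0952, 0.151]
orientation: [180.0, 0.0, 107.8]
wrist_force: [-0.2, -0.7, 0.3]
opening: 0.0004
```

{"fn": "arm_command", "kwargs": {
  "series": [
    [[0, 0, -0.6], [0, 0, 0], -1],
    [[0, 0, -1.2], [0, 0, 0], -1],
    [[0, 0, -1.7], [0, 0, 0], -1],
    [[0, 0, -1.7], [0, 0, 0], -0.5],
    [[0, 0, -1.7], [0, 0, 0], 0],
    [[0, 0, -1.7], [0, 0, 0], 0.3],
    [[0, 0, -1.7], [0, 0, 0], 0.5],
    [[0, 0, -1.7], [0, 0, 0], 0.8],
    [[0, 0, -1.7], [0, 0, 0], 1],
    [[0, 0, -1.7], [0, 0, 0], 1],
    [[0, 0, -1.7], [0, 0, 0], 1],
    [[0, 0, -1.7], [0, 0, 0], 1]
  ],
  "grip_force": 20
}}

```text
t: 12.68
position: [0.5769, -0.0951, 0.1337]
orientation: [180.0, 0.0, 107.8]
wrist_force: [0.1, 0.0, 0.3]
opening: 0.0576
```

```bash
python3 - <<'E'
from h import *
np.set_printoptions(precision=4,suppress=True)
s=status.get_state(); print(s['t'],s['position'],s['orientation'],s['opening'],s['wrist_force'])
C=cam("wrist");w=snap("wrist","w5.png")
for q,z in [("pack",0),("pack_nose",0),("pack_recess",.064)]:
    for r in vision.tip_of(q,"wrist")[:1]: print(q,r["p"],r["position"],onz("wrist",r["position"],z,C))
E
```

```text
12.6833 [ 0.5769 -0.0951  0.1337] [179.9906   0.0013 107.7583] 0.0575918729872345 [0.1274 0.0051 0.28  ]
pack 0.76 [226.5, 322.7] [ 0.5781 -0.096   0.    ]
```

View pics/w5.png

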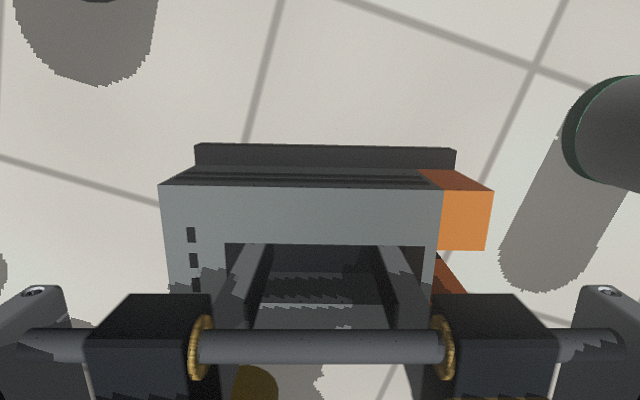

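The fingers are inside the recess (between cols 230 and 430), still spreading. I finish the spread and begin the turn with a shift to +y.

{"fn": "arm_command", "kwargs": {
  "series": [
    [[0, 0, 0], [0, 0, 0], 1],
    [[0, 0, 0], [0, 0, 0], 1],
    [[0, 0, 0], [0, 0, 0], 1],
    [[0, 0, 0], [0, 0, 0], 1],
    [[0, 0.5, 0], [0, 0, 0.03], 1],
    [[0, 1, 0], [0, 0, 0.09], 1],
    [[0, 1.5, 0], [0, 0, 0.15], 1],
    [[0, 2, 0], [0, 0, 0.21], 1],
    [[0, 2.5, 0], [0, 0, 0.27], 1],
    [[0, 3, 0], [0, 0, 0.33], 1],
    [[0, 3.5, 0], [0, 0, 0.39], 1],
    [[0, 3.5, 0], [0, 0, 0.39], 1]
  ]
}}

```text
t: 13.88
position: [0.5768, -0.0593, 0.1339]
orientation: [180.0, -0.0, 130.3]
wrist_force: [0.5, 2.0, 0.1]
opening: 0.0757
```

```bash
cat > look.py <<'E'
from h import *
import sys
np.set_printoptions(precision=4,suppress=True)
s=status.get_state(); print(s['t'],s['position'],s['orientation'],s['opening'],s['wrist_force'],s['moment'])
C=cam("wrist");w=snap("wrist",sys.argv[1]+".png"); t=snap("top",sys.argv[1]+"t.png")
for q in ["pack","pack_nose","bay","bay_tongue","bay_mouth"]:
    for n,c in (("wrist",C),("top",None)):
        for r in vision.tip_of(q,n)[:1]: print(q,n,round(r["p"],2),r["position"],onz(n,r["position"],0,c)[:2])
E
python3 look.py w6
```

```text
13.8833 [ 0.5768 -0.0593  0.1339] [179.9826  -0.0158 130.2602] 0.07569770346444067 [0.4687 1.961  0.1436] [ 0.5373 -0.6718  0.1462]
pack wrist 0.76 [225.0, 319.0] [ 0.5759 -0.0602]
pack top 0.68 [209.0, 323.6] [ 0.567  -0.0627]
pack_nose top 0.21 [234.8, 470.4] [ 0.5053 -0.4461]
bay top 0.74 [205.8, 162.0] [0.5693 0.3598]
bay_tongue top 0.67 [205.7, 167.4] [0.5697 0.3456]
```

{"fn": "arm_command", "kwargs": {
  "series": [
    [[0, 0.8, 0], [0, 0, 0.08], 1],
    [[0, 1.6, 0], [0, 0, 0.16], 1],
    [[0, 2.4, 0], [0, 0, 0.24], 1],
    [[0, 3.2, 0], [0, 0, 0.32], 1],
    [[-0.2, 4, 0], [0, 0, 0.4], 1],
    [[-0.3, 4.8, 0], [0, 0, 0.48], 1],
    [[-0.4, 5.6, 0], [0, 0, 0.56], 1],
    [[-0.5, 6.4, 0], [0, 0, 0.64], 1],
    [[-0.6, 7.2, 0], [0, 0, 0.72], 1],
    [[-0.6, 8, 0], [0, 0, 0.8], 1],
    [[-0.6, 8.8, 0], [0, 0, 0.88], 1],
    [[-0.6, 9, 0], [0, 0, 0.89], 1]
  ]
}}

```text
t: 15.48
position: [0.5721, 0.0286, 0.1342]
orientation: [-179.8, 0.1, -178.8]
wrist_force: [1.5, -5.8, 2.9]
opening: 0.0758
```

{"fn": "arm_command", "kwargs": {
  "series": [
    [[0, 0.8, 0], [0, 0, 0], 1],
    [[0, 1.6, 0], [0, 0, 0], 1],
    [[0, 2.4, 0], [0, 0, 0], 1],
    [[0, 3.2, 0], [0, 0, 0], 1],
    [[0, 4, 0], [0, 0, 0], 1],
    [[0, 4.8, 0], [0, 0, 0], 1],
    [[0, 5.5, 0], [0, 0, 0], 1],
    [[0, 5.5, 0], [0, 0, 0], 1]
  ]
}}

```text
t: 16.15
position: [0.5711, 0.084, 0.134]
orientation: [-179.9, 0.0, -179.0]
wrist_force: [0.2, -4.4, 3.4]
opening: 0.076
```

```bash
python3 look.py w7
```

```text
16.15 [0.5711 0.084  0.134 ] [-179.8576    0.0149 -178.9616] 0.07600114321057808 [ 0.2328 -4.3647  3.3571] [ 0.1027 -0.2043 -0.1681]
pack wrist 0.94 [226.3, 318.0] [0.5728 0.0826]
bay top 0.63 [204.7, 159.3] [0.572 0.367]
bay_tongue top 0.71 [204.3, 167.9] [0.5734 0.3445]
bay_mouth wrist 0.33 [271.4, 323.5] [0.6077 0.0872]
```

View pics/w7.png

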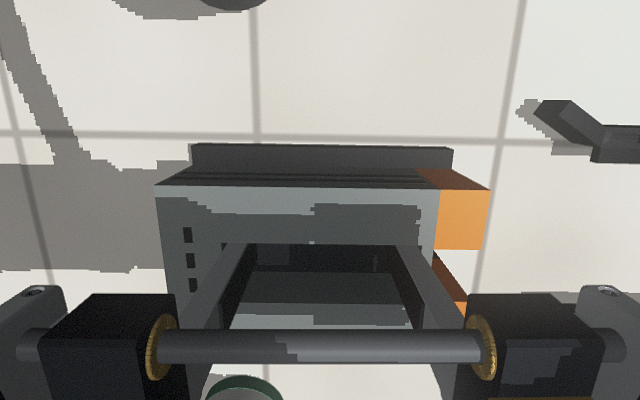

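```bash
python3 - <<'E'
import cv2,numpy as np
a=cv2.imread('pics/w1.png')[80:240,20:260]; a=cv2.resize(a,None,fx=3.2,fy=3.2,interpolation=cv2.INTER_CUBIC)
cv2.imwrite('pics/c1.png',a)
E
```

```text
(no output)
```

View pics/c1.png

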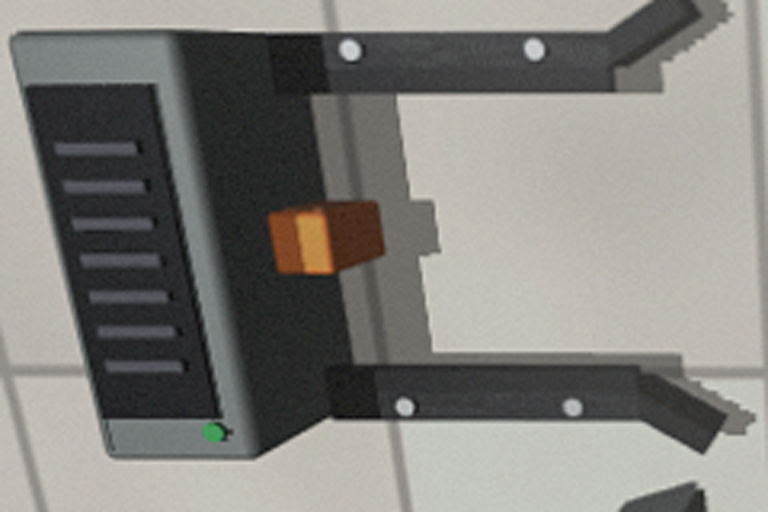

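The crop shows the rails and screws on their tops; screws at crop (350,50),(534,50),(405,407),(572,407) give the bay's axis.

```bash
python3 - <<'E'
from h import *
np.set_printoptions(precision=4,suppress=True)
C1=(np.array([[332.6194,0,320.8372],[0,332.6194,196.6848],[0,0,1]]),-0.013648,np.array([0.6337,0.1209,0.4137]),np.array([[0.0034,-0.9592,-0.2829],[-1,-.0031,-.0015],[.0006,.2829,-.9592]]))
g=lambda u,v,z:onz("",(80+v/3.2-.3,20+u/3.2-.3),z,C1)[:2]
for nm,L in dict(screwU=[(350,50),(534,50)],screwL=[(405,407),(572,407)],outU=[(340,32),(600,32)],lipU=[(340,93),(600,93)],lipL=[(400,366),(630,366)],outL=[(400,420),(640,420)]).items():
    P=[g(*p,.024) for p in L]; d=P[0]-P[1]; print(nm,P,np.degrees(np.arctan2(d[1],d[0])))
C=cam("wrist")
im=cv2.cvtColor(cv2.imread('pics/w7.png'),cv2.COLOR_BGR2GRAY).astype(float)
im=cv2.GaussianBlur(im,(3,3),0)
def edge(c,r0,r1): 
    d=np.abs(np.diff(im[r0:r1,c])); return r0+np.argmax(d)+.5
for nm,cs,r0,r1,z in [('flange z0',range(210,440,15),136,150,0),('bodytop',range(180,290,10),178,194,.064),('rail out top',range(602,640,6),120,134,.024),('rail bottom?',range(602,640,6),154,170,.0)]:
    P=np.array([onz("wrist",(edge(c,r0,r1),c),z,C)[:2] for c in cs]); k=np.polyfit(P[:,1],P[:,0],1)
    print(nm,'x at mean',np.median(P[:,0]),'y',P[:,1].mean(),'yaw',90-np.degrees(np.arctan(k[0])),'res',np.std(P[:,0]-np.polyval(k,P[:,1])))
    print('  rows',[edge(c,r0,r1) for c in cs][::3])
print('nose corner', onz("wrist",(190,490),.064,C))
E
```

```text
screwU [array([0.6371, 0.3367]), array([0.6371, 0.2716])] 89.96780660943888
screwL [array([0.5049, 0.3362]), array([0.5051, 0.2713])] 90.2062404383521
outU [array([0.6432, 0.3393]), array([0.6431, 0.2478])] 89.9696007966891
lipU [array([0.6224, 0.3426]), array([0.6224, 0.2497])] 90.0055839367005
lipL [array([0.5214, 0.3357]), array([0.5217, 0.2475])] 90.17953326980425
outL [array([0.4996, 0.3389]), array([0.4999, 0.2455])] 90.21280969809291
flange z0 x at mean 0.5158682820531786 y 0.08468101720930898 yaw 89.99992508969704 res 0.00020428045782126277
  rows [np.float64(142.5), np.float64(142.5), np.float64(143.5), np.float64(144.5), np.float64(145.5), np.float64(146.5)]
bodytop x at mean 0.5278636301574015 y 0.04102906938861294 yaw 90.23812024885933 res 0.00012117774100654655
  rows [np.float64(185.5), np.float64(185.5), np.float64(186.5), np.float64(186.5)]
rail out top x at mean 0.4980182003103982 y 0.25384745020311417 yaw 90.37597597393479 res 0.0001545469181940401
  rows [np.float64(123.5), np.float64(124.5), np.float64(124.5)]
rail bottom? x at mean 0.5244835772273037 y 0.28209912859345976 yaw 89.51972719476963 res 0.00018470904737202584
  rows [np.float64(162.5), np.float64(163.5), np.float64(163.5)]
nose corner [0.5276 0.164  0.064 ]
```

{"fn": "arm_command", "kwargs": {
  "series": [
    [[-0.1, 0.8, 0], [0, 0, 0], 1],
    [[-0.25, 1.6, 0], [0, 0, 0], 1],
    [[-0.35, 2.4, 0], [0, 0, 0], 1],
    [[-0.35, 3.2, 0], [0, 0, 0], 1],
    [[-0.35, 4, 0], [0, 0, 0], 1],
    [[-0.35, 4.8, 0], [0, 0, 0], 1],
    [[-0.35, 5.6, 0], [0, 0, 0], 1],
    [[-0.35, 6.4, 0], [0, 0, 0], 1],
    [[-0.35, 7.2, 0], [0, 0, 0], 1],
    [[-0.35, 7.6, 0], [0, 0, 0], 1],
    [[-0.35, 7.6, 0], [0, 0, 0], 1]
  ]
}}

```text
t: 17.67
position: [0.5675, 0.1601, 0.134]
orientation: [-179.9, 0.0, -178.9]
wrist_force: [0.3, -4.9, 6.2]
opening: 0.0761
```

```bash
python3 look.py w8
```

```text
17.6667 [0.5675 0.1601 0.134 ] [-179.8959    0.0085 -178.8887] 0.07605271464454852 [ 0.2759 -4.9455  6.1536] [ 0.0008 -0.2014  0.0157]
pack wrist 0.72 [271.2, 319.1] [0.604  0.1603]
pack top 0.96 [206.9, 239.3] [0.5693 0.1573]
bay wrist 0.96 [235.4, 610.0] [0.5721 0.3653]
bay top 0.17 [144.8, 292.2] [0.735  0.0222]
bay_tongue wrist 0.84 [234.6, 583.4] [0.5718 0.346 ]
```

View pics/w8.png

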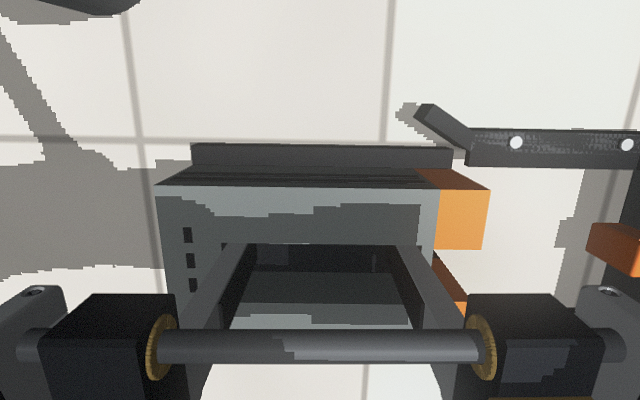

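The nose is inside the lead-ins; the rail (470–640, row 130–165) lies in line. Quick numeric check of side offset.

```bash
python3 - <<'E'
from h import *
C=cam("wrist")
im=cv2.GaussianBlur(cv2.cvtColor(cv2.imread('pics/w8.png'),cv2.COLOR_BGR2GRAY).astype(float),(3,3),0)
def edge(c,r0,r1): return r0+np.argmax(np.abs(np.diff(im[r0:r1,c])))+.5
for nm,cs,r0,r1,z,o in [('flange',range(210,440,10),136,150,0,.058),('body',range(180,290,10),178,194,.064,.046),('rail out',range(480,630,10),120,136,.024,.072),]:
    P=np.array([onz("wrist",(edge(c,r0,r1),c),z,C)[:2] for c in cs]); k=np.polyfit(P[:,1],P[:,0],1)
    print(nm,'centre x',np.median(P[:,0])+o,'yaw',90-np.degrees(np.arctan(k[0])),edge(cs[0],r0,r1))
for rc in [(142.5,516),(144.5,627)]: print('screw centre',onz("wrist",rc,.024,C)[:2]+[.066,0])
E
```

```text
flange centre x 0.5700871793508689 yaw 90.16063235827336 142.5
body centre x 0.5702924344049424 yaw 90.2828094582614 185.5
rail out centre x 0.5696445447968856 yaw 90.8825190982293 127.5
screw centre [0.57189692 0.2719668 ]
screw centre [0.57157662 0.33730805]
```

{"fn": "arm_command", "kwargs": {
  "series": [
    [[0, 0.7, 0], [0, 0, 0], 1],
    [[0, 1.4, 0], [0, 0, 0], 1],
    [[0, 2.1, 0], [0, 0, 0], 1],
    [[0, 2.8, 0], [0, 0, 0], 1],
    [[0, 3.5, 0], [0, 0, 0], 1],
    [[0, 4.2, 0], [0, 0, 0], 1],
    [[0, 4.9, 0], [0, 0, 0], 1],
    [[0, 5.6, 0], [0, 0, 0], 1],
    [[0, 6.3, 0], [0, 0, 0], 1],
    [[0, 7, 0], [0, 0, 0], 1],
    [[0, 7, 0], [0, 0, 0], 1]
  ]
}}

```text
t: 19.18
position: [0.5675, 0.2304, 0.134]
orientation: [-179.9, -0.0, -178.9]
wrist_force: [0.4, -4.0, 5.0]
opening: 0.0757
```

{"fn": "arm_command", "kwargs": {
  "series": [
    [[0, 0.6, 0], [0, 0, 0], 1],
    [[0, 1.2, 0], [0, 0, 0], 1],
    [[0, 1.8, 0], [0, 0, 0], 1],
    [[0, 2.4, 0], [0, 0, 0], 1],
    [[0, 3, 0], [0, 0, 0], 1],
    [[0, 3.6, 0], [0, 0, 0], 1],
    [[0, 4.2, 0], [0, 0, 0], 1],
    [[0, 4.6, 0], [0, 0, 0], 1],
    [[0, 4.6, 0], [0, 0, 0], 1]
  ]
}}

```text
t: 19.93
position: [0.5675, 0.2756, 0.1341]
orientation: [-179.9, -0.0, -178.9]
wrist_force: [-0.3, -5.9, 6.9]
opening: 0.076
```

```bash
python3 look.py w9
```

```text
19.9333 [0.5675 0.2756 0.1341] [-179.8582   -0.0137 -178.9038] 0.07600174081830847 [-0.2807 -5.8656  6.8575] [-0.1734 -0.2364  0.0374]
pack wrist 0.75 [228.1, 322.3] [0.5704 0.2773]
pack top 0.61 [206.9, 193.3] [0.5676 0.2776]
pack_nose top 0.38 [232.5, 471.6] [ 0.5113 -0.4493]
bay_tongue top 0.61 [206.0, 184.4] [0.5696 0.301 ]
```

Smooth; now press home in small steps until the force rises.

{"fn": "arm_command", "kwargs": {
  "series": [
    [[0, 0.3, 0], [0, 0, 0], 1],
    [[0, 0.6, 0], [0, 0, 0], 1],
    [[0, 0.9, 0], [0, 0, 0], 1],
    [[0, 1.2, 0], [0, 0, 0], 1],
    [[0, 1.2, 0], [0, 0, 0], 1]
  ]
}}

```text
t: 20.95
position: [0.5675, 0.2859, 0.1342]
orientation: [-179.7, -0.0, -178.9]
wrist_force: [-0.6, -10.2, 9.1]
opening: 0.0755
```

{"fn": "arm_command", "kwargs": {
  "series": [
    [[0, 0.2, 0], [0, 0, 0], 1],
    [[0, 0.4, 0], [0, 0, 0], 1],
    [[0, 0.4, 0], [0, 0, 0], 1]
  ]
}}

```text
t: 21.2
position: [0.5675, 0.2865, 0.1346]
orientation: [-179.3, -0.1, -178.8]
wrist_force: [0.6, -18.6, 12.7]
opening: 0.0757
```

```bash
python3 look.py w10
```

```text
21.2 [0.5675 0.2865 0.1346] [-179.2946   -0.079  -178.8426] 0.0757346671416498 [  0.5947 -18.6084  12.6852] [-2.3314 -0.2201 -0.2244]
pack wrist 0.56 [229.1, 321.1] [0.5713 0.286 ]
pack top 0.84 [208.3, 188.9] [0.5638 0.289 ]
pack_nose top 0.48 [209.5, 191.0] [0.5607 0.2834]
```

View pics/w10.png

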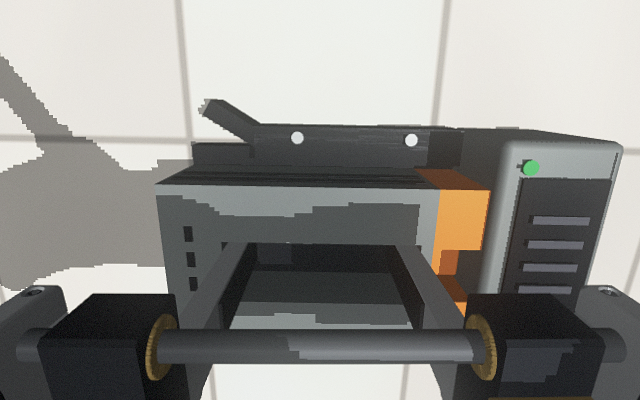

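The nose meets the housing, the force rose to 18 N, and the tongue sits in the notch. Releasing inward and lifting.

{"fn": "arm_command", "kwargs": {
  "series": [
    [[0, 0, 0], [0, 0, 0], -0.2],
    [[0, 0, 0], [0, 0, 0], -0.2],
    [[0, 0, 0], [0, 0, 0], -0.2],
    [[0, 0, 0], [0, 0, 0], -0.2],
    [[0, 0, 0], [0, 0, 0], -0.2],
    [[0, 0, 1], [0, 0, 0], -0.2],
    [[0, 0, 3], [0, 0, 0], -0.2],
    [[0, 0, 6], [0, 0, 0], -0.2],
    [[0, 0, 10], [0, 0, 0], -0.2],
    [[0, 0, 14], [0, 0, 0], -0.2],
    [[0, 0, 18], [0, 0, 0], -0.2],
    [[0, 0, 18], [0, 0, 0], -0.2]
  ]
}}

```text
t: 22.8
position: [0.5697, 0.2947, 0.323]
orientation: [179.6, 0.8, -178.9]
wrist_force: [0.2, 1.4, 1.0]
opening: 0.0376
```

```bash
python3 look.py w11; python3 - <<'E'
from h import *
for q in ["cup","tube","spray","case"]:
    for r in vision.tip_of(q,"top")[:1]: print(q,r["p"],r["position"],onz("top",r["position"],0)[:2])
E
```

```text
22.8 [0.5697 0.2947 0.323 ] [ 179.6387    0.8075 -178.8706] 0.03761560027469715 [0.2142 1.4366 0.9578] [ 0.0697 -0.1899 -0.0491]
pack wrist 0.94 [165.5, 311.7] [0.5702 0.2864]
pack top 0.78 [207.9, 189.6] [0.5648 0.2872]
bay wrist 0.77 [168.3, 376.5] [0.5723 0.3667]
bay_tongue wrist 0.26 [9.2, 77.4] [0.4017 0.0297]
bay_tongue top 0.45 [272.0, 286.0] [0.4027 0.0323]
cup 0.79 [271.8, 284.1] [0.40317315 0.03720404]
tube 0.91 [141.4, 292.3] [0.74401248 0.022144  ]
spray 0.6 [212.0, 396.8] [ 0.56193746 -0.25380796]
case 0.69 [231.5, 473.2] [ 0.51393323 -0.45346922]
```

View pics/w11.png

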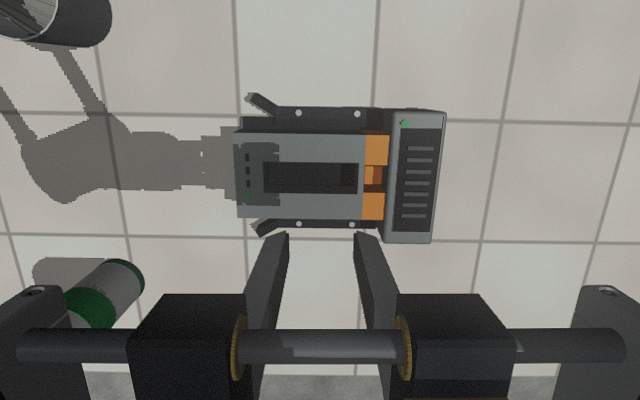

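The battery is between the rails with its nose against the housing and the tongue in the notch. The nets put the pack origin 80 mm before the bay origin. The gripper is clear, so I'm handing in.

```bash
python3 -c "
from plant import bot; print(bot.sign_off())"
```

```text
the job is handed in; nothing more can be done
None
```

The battery is on charge and I have handed the job in. The clock read about 23 s, and no verdict was reported.

- **Case:** I gripped the sunglasses case, carried it over and laid it in the crate. The last look put it at about (0.514, -0.453), near the crate's middle.
- **Battery:** I spread the fingers in its hand recess and dragged it along the tiles. I turned it about 73° to face the tongue and slid it in until the force rose to about 18 N at the housing. The last wrist picture shows the tongue in the notch and the nose against the housing. It puts the battery's origin 80 mm before the bay's origin, so the nose is home to within about 1 mm, and about 2 mm to one side.
- **Cup, tube and spray can:** They still stand. Their measured positions are within about 6 mm of those at the start. I take that to be measurement scatter, because nothing came near them.
- **Disagreements:** The top camera put the battery about 5 mm further to one side than the wrist camera did. I trusted the wrist view, since the rails leave only 2 mm of play each way. The neural nets also gave some false low-confidence positions for the nose, tongue and mouth, which I ignored.

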